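# Set a worktop hob's blank heat selector by its clicks and start it

### The job

The heat selector on the worktop hob, a plain black knob, has no marks, so it has to be set by feel: turn it anticlockwise back to its end stop without forcing it, then clockwise to the fourth click from that stop. Then press the orange start key fully down and let it go, leaving the hob running at that setting. Do not press the key before the selector is set, and leave the pan and the other kitchen things as they stand.

Things in the scene. Friction and masses are not known exactly. Their poses are not given: they have to be found in the camera images.
- hob: White worktop hob, fixed, 280 (x) by 440 (y) mm, enamel top 60 mm above the worktop. Origin: centre of its underside; z up. A round cooking plate (190 mm across, 12 mm high) lies towards its -y side; the control deck at its +y end carries the selector (at x -50, y +150 mm) and the start key (x +65, y +150 mm). Its place and yaw vary.
- selector_axis (a point): On the selector's vertical turning axis, at the level of the enamel deck. The selector is a plain round black knob, 42 mm across, finely fluted, with no pointer or mark; it stands from 3 to 35 mm above this point. Grip it across its diameter from above, TCP about 24 mm above this point. Its angle is not measured. Clockwise seen from above leads away from the end stop.
- selector_top (a point): Centre of the knob's flat top, 35 mm above the deck. Eight clicks follow the rest position at the stop, evenly spaced, but by how much (18 to 36 degrees) is not known beforehand. Each is a hump that resists with 0.15 to 0.25 N m, then pulls the knob on into the next valley, where it centres itself when let go. It starts two to five clicks from the stop; it keeps its click while not held.
- selector_stop (a point): Where the end stop sits, on the axis 30 mm below the deck, out of sight. The stop bites 2 degrees anticlockwise of the rest position. The whole switch is held by a torsion spring of 5 N m per rad, so against the stop it winds up that much; over 0.65 N m either way damages it. 0.35 N m already tells the stop from a click. Let go there, the knob springs back to rest.
- spring_point (a point): A point hidden inside the hob, 80 mm along the hob's x from the selector's axis, 30 mm above the worktop. It moves along the hob's y by 0.1 mm per radian of wind-up of the switch's spring, too little to be measured; used only for judging.
- start_key (a joint): Travel of the orange start key, m, 0 up and 0.006 fully down; it is sprung, about 5 N fully down, and comes up again by itself.
- start_key_top (a point): Centre of the top face of the orange start key, a round push key 30 mm across in an aluminium collar (46 mm across, 12 mm high); the top stands 22 mm above the deck when up and moves straight down 6 mm.
- follower_point (a point): A point on the switch's follower hidden inside the hob, on the selector's axis 30 mm below the deck. It moves up by 0.1 mm per radian of the selector, far too little to be measured; used only for judging.
- pan: Yellow open saucepan, 170 mm across, 75 mm high, with two short black grips, standing on the cooking plate. Origin: centre of its underside. Leave alone.
- mug: Blue mug, 80 mm across, 90 mm high. Origin: centre of its underside. Leave alone.
- oil: Green oil bottle, 64 mm across, 200 mm high. Origin: centre of its underside. Leave alone.
- jar: Amber jar with a steel cap, 72 mm across, 110 mm high. Origin: centre of its underside. Leave alone.
- bowl: White bowl, 150 mm across, 65 mm high. Origin: centre of its underside. Leave alone.
- spatula: Spatula lying on the worktop, handle to its own -x. Origin: centre of its underside. Leave alone.
- flowerpot: Terracotta pot with a small plant, 90 mm across, about 105 mm high. Origin: centre of its underside. Leave alone.

How it is judged:
By the outcome, as a careful person would: the job done as asked, in the order asked, and still so for the second after the job is handed in, with the robot touching nothing.
It also fails if it takes over 69 s, if anything falls off the work surface, if the arm or the gripper's body presses on something with over 40 N, if the wrist force passes 120 N, or if a joint passes its speed limit or range.

### The arm

A 6-joint arm with a two-finger parallel gripper is mounted at the origin on the work surface. World frame = base frame: x ahead of the robot, y to its left, z up, the work surface at z = 0. Lengths are in m, angles in rad, forces in N, time in s.
With the tool pointing down it reaches from about 0.275 to 0.875 m from the base axis. Payload 12.5 kg.
Tool frame: the origin (TCP) lies between the finger pads, 19 mm behind the fingertips; this is the grasp point; z points along the fingers, y is the line along which they close (so a half turn about z gives the same grasp; the last joint's range is limited). The gripper opens to 85 mm and grips with 20 to 120 N. Pads are 22 mm wide; open, the fingers measure 114 mm over their backs; the gripper's body (76 mm by 85 mm) begins 54 mm behind the grasp point. The pads swing forward as they close: fully open they stand 13 mm farther back than shut.
Start: joints at [1.192, 0.351, 1.652, -0, 1.139, -0.085], TCP at [0.159, 0.526, 0.25] pointing down, gripper open.
Joint ranges: [-2.75, 2.75], [-0.79, 2.1], [0.01, 2.65], [-1.57, 4.71], [0.07, 3.14], [-2.87, 2.87]. Speed limits (rad/s): [2.22, 2.22, 2.79, 3.14, 3.14, 3.14].

### API

Orientations are given as a unit quaternion [x, y, z, w].
In Python, from cell import r, optics gives the robot as it stands. The module is installed in compiled form; this text tells all that it offers. Calls block until the motion is done:
- r.move_to(position, orientation): joint-space move of the TCP to a pose.
- r.move_linear(position, rot=None, vel=0.15): straight line of the TCP; rot=None keeps the orientation; vel is the mean speed in m/s.
- r.set_joints(angles): joint-space move.
- r.set_gripper(opening, squeeze=None): opening from 0.0 (shut) to 1.0 (fully open); squeeze is the grip in N (None keeps the last); returns when the fingers have stopped.
- r.sleep(seconds).
- r.inverse_kinematics(position, orientation): joint angles nearest the present ones, or None.
- optics.get_image(name): name is "side" or "top" or "wrist"; returns a dict with "pixels" (384x512x3 uint8, red, green, blue), "depth" (384x512 float32, m along the optical axis (not along the pixel's ray), 0 where there is no reading), "fx", "fy", "cx", "cy" (pixels), "camera_from_world" (4x4, takes a point from world to camera coordinates); the wrist camera has in their place "mount" (4x4, takes a point from camera to tool coordinates, whose origin is the TCP and whose axes are the flange's). Camera axes: x right, y down, z forward; pixel columns grow to the right and rows downward; lengths in m; the calibration is good to about 2 mm. A picture is of the moment at which its call begins: read the wrist's pose just before it.
A pose or a line that the arm cannot do raises r.PlanningError and nothing moves.
- r.hand_in(): hands the job in; it is judged then, once.
Readings, each from a call of its own:
- r.current_t(): time.
- r.current_q(): joint angles.
- r.current_qvel(): joint speeds.
- r.current_effort(): joint torques, N m.
- r.current_tool_pos(): TCP position.
- r.current_ee_rot(): TCP orientation.
- r.current_contact_force(): force on the tool from outside, world axes, zero at the start.
- r.current_torque(): the same for the moment, N m.
- r.current_opening(): opening from 0.0 (shut) to 1.0 (fully open).
- r.current_finger_force(): force on a finger pad.
Only numpy, scipy, OpenCV 4.12 (cv2) and the standard library are available. Lean on these libraries where they do the work, as an engineer would, in place of code of your own. Each camera call takes 0.05 s, during which the arm holds its last target. There are 200 camera calls.

## Working session

There is one attempt and no reset: what is moved stays moved. The work goes in short steps, each a Python script; the robot and the scene stay as the last script left them, time stands still between calls to the robot, and variables do not carry over. Pictures are saved under pics/ and viewed, at most 10 in all, crops included, and the job is handed in when it is done.

```bash
mkdir -p pics; python3 - <<'E'
from cell import r, optics
import cv2,numpy as np
ims=[]
for n in("top","side"):
    d=optics.get_image(n); np.savez(n+".npz",**d); ims.append(d["pixels"][:,:,::-1]); print(n,d["camera_from_world"].round(3).tolist(),d["fx"])
cv2.imwrite("pics/a.png",cv2.resize(ims[0],(800,600))); cv2.imwrite("pics/b.png",ims[1])
print(r.current_t(),r.current_tool_pos(),r.current_ee_rot())
E
```

```text
top [[-0.005, -1.0, 0.01, -0.066], [-0.987, 0.003, -0.159, 0.555], [0.159, -0.011, -0.987, 1.587], [0.0, 0.0, 0.0, 1.0]] 463.17490760542535
side [[0.76, -0.649, 0.021, -0.45], [-0.328, -0.412, -0.85, 0.233], [0.561, 0.64, -0.526, 1.044], [0.0, 0.0, 0.0, 1.0]] 352.2779181313057
0.1 [0.1591411  0.52619348 0.2495315 ] [ 1.46394997e-01  9.89226083e-01 -4.93592710e-04 -1.34818327e-04]
```

View pics/a.png

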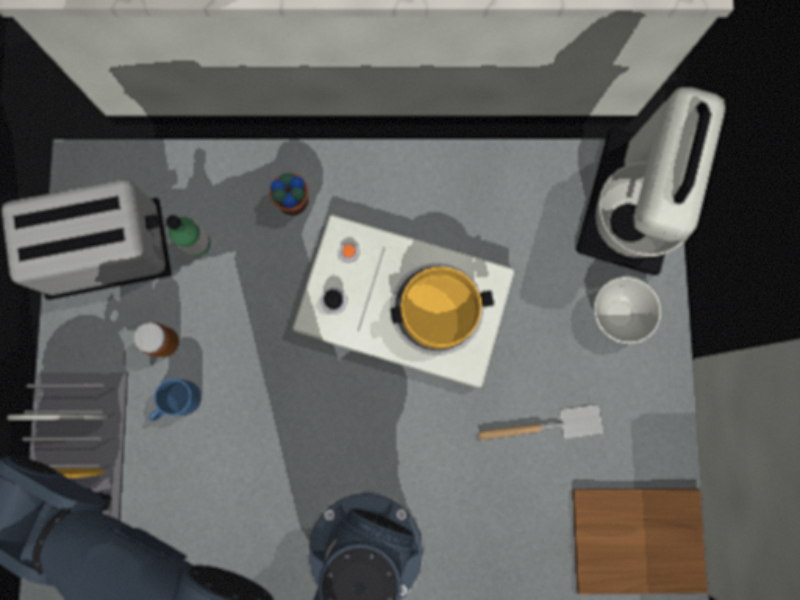

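View pics/b.png

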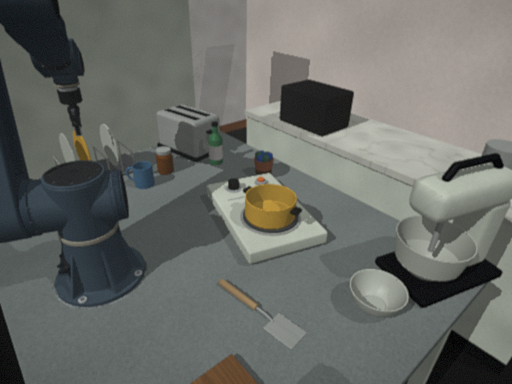

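The top view shows the black knob at about (333,299) and the orange key at (348,251) in the 800x600 picture. The pan is to the right of them. The side view agrees.

```bash
cat > h.py <<'E'
import numpy as np,cv2
from cell import r,optics
from scipy.spatial.transform import Rotation as R
def cast(d,uv,z,T):  # T world_from_cam
    v=T[:3,:3]@[(uv[0]-d["cx"])/d["fx"],(uv[1]-d["cy"])/d["fy"],1]; o=T[:3,3]
    return o+v*(z-o[2])/v[2]
def blobs(m,near=None,amin=30):
    n,l,s,c=cv2.connectedComponentsWithStats(m.astype(np.uint8))
    return [(c[i].round(1).tolist(),s[i,2:5].tolist()) for i in range(1,n) if s[i,4]>=amin]
def down(a): # tool down; tool y axis (closing line) at world angle a
    y=np.array([np.cos(a),np.sin(a),0]); z=np.array([0,0,-1.]); return R.from_matrix(np.c_[np.cross(y,z),y,z])
E
python3 - <<'E'
from h import *
d=dict(np.load("top.npz")); T=np.linalg.inv(d["camera_from_world"]); p=d["pixels"].astype(int)
print(d["pixels"][191,213],d["pixels"][161,223])
sub=np.zeros(p.shape[:2],bool); sub[140:215,190:250]=1
k=blobs(sub&(p.max(2)<45)); o=blobs(sub&(p[...,0]-p[...,2]>60),amin=10)
print(k,o)
for b,z in((k,.095),(o,.082)):
    for c,_ in b: print(cast(d,c,z,T), d["depth"][int(c[1]),int(c[0])])
m=d["pixels"][...,:].min(2)>150; 
q=optics.get_image("wrist"); print(q["mount"].round(3).tolist(),q["fx"])
print(r.current_q(), R.from_quat(r.current_ee_rot()).as_matrix().round(3).tolist())
E
```

```text
[27 28 30] [224 121  60]
[([212.7, 191.0], [10, 11, 92])] [([222.8, 160.1], [8, 9, 56])]
[0.54717784 0.06759159 0.095     ] 1.5777087
[0.65802836 0.0344632  0.082     ] 1.61986
[[-0.0, -0.964, -0.265, 0.066], [1.0, 0.0, -0.001, -0.002], [0.001, -0.265, 0.964, -0.123], [0.0, 0.0, 0.0, 1.0]] 340.988756755224
[ 1.19238040e+00  3.51060702e-01  1.65226721e+00 -2.39141002e-05
  1.13911194e+00 -8.45474661e-02] [[-0.957, 0.29, -0.0], [0.29, 0.957, -0.001], [0.0, -0.001, -1.0]]
```

Knob to key measures 115.7 mm against 115 nominal, so the fixes are good. Next I hover above the knob with joint 6 wound clockwise and take a close look.

```bash
python3 - <<'E'
from h import *
a=0.123-2.3
t=r.current_t()
q=r.inverse_kinematics([.547,.0676,.24],down(a).as_quat()); print(q)
q=np.array(q)
if q[5]<0: q[5]+=2*np.pi
r.set_joints(q); print("t",t,r.current_t(),r.current_q(),r.current_tool_pos())
pos=np.array(r.current_tool_pos());rot=R.from_quat(r.current_ee_rot()).as_matrix()
d=optics.get_image("wrist"); W=np.eye(4);W[:3,:3]=rot;W[:3,3]=pos;T=W@d["mount"]
np.savez("w.npz",T=T,**d); cv2.imwrite("pics/w.png",d["pixels"][:,:,::-1])
p=d["pixels"].astype(int)
for m,z in((p.max(2)<50,.095),(p[...,0]-p[...,2]>60,.082)):
    for c,s in blobs(m,amin=300): print(c,s,cast(d,c,z,T), d["depth"][int(c[1]),int(c[0])])
print(r.current_contact_force(),r.current_torque())
E
```

```text
[ 3.84920035e-02  3.63426908e-01  1.65974944e+00 -4.44089210e-16
  1.11841631e+00  2.21549200e+00]
t 0.15 2.3 [3.94148461e-02 3.63362023e-01 1.65975623e+00 1.25350948e-04
 1.11845050e+00 2.21488287e+00] [0.54692587 0.06813209 0.24003308]
[35.0, 31.9] [48, 58, 992] [0.72972577 0.12761421 0.095     ] 0.30946797
[421.1, 89.1] [111, 168, 5158] [ 0.53588726 -0.08351034  0.095     ] 0.25575286
[247.3, 183.9] [51, 54, 2100] [0.55000496 0.06585643 0.095     ] 0.27526888
[256.9, 341.4] [512, 136, 33616] [0.42176369 0.14393948 0.095     ] 0.42845577
[464.4, 64.7] [106, 158, 12916] [ 0.52982193 -0.12482042  0.082     ] 0.26841235
[202.7, 45.4] [38, 42, 1256] [0.65622078 0.03374927 0.082     ] 0.26017758
[-0.06586233 -0.19723998 -0.60670961] [-0.04062734 -0.02228055  0.01784893]
```

View pics/w.png

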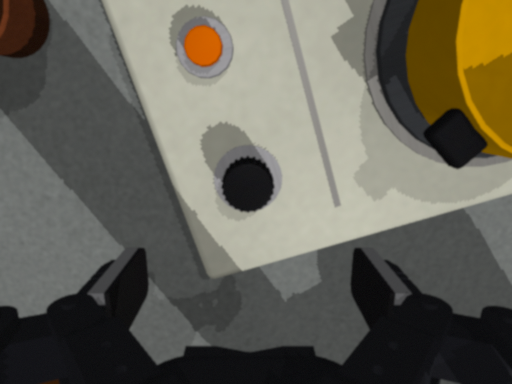

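The wrist view shows the knob at (247,184) and the key at (203,45), about 2 mm from the top-camera fixes. I average the two and grip.

```bash
cat >> h.py <<'E'
def tz(): return np.mean([r.current_torque()[2] for _ in range(3)])
def turn(dq):
    q=np.array(r.current_q()); q[5]+=dq; r.set_joints(q)
E
python3 - <<'E'
from h import *
r.move_linear([.5486,.0667,.14],vel=.2); print(r.current_torque(),r.current_contact_force())
r.move_linear([.5486,.0667,.084],vel=.1); print(r.current_torque(),r.current_contact_force(),r.current_t())
r.set_gripper(0.0,squeeze=50)
print(r.current_opening(),r.current_finger_force(),r.current_torque(),r.current_contact_force(),r.current_t(),r.current_tool_pos())
q0=np.array(r.current_q());print(q0)
q=q0.copy()
for i in range(4):
    q[5]=q0[5]-np.radians(1)*(i+1); r.set_joints(q)
    print(r.current_t(),np.degrees(q0[5]-r.current_q()[5]),[r.current_torque()[2].round(3) for _ in range(3)],r.current_t())
E
```

```text
[-0.02872535  0.04967737 -0.06915281] [ 0.468921   -0.57457307  0.15764305]
[-0.04399157  0.01239901  0.02286849] [0.23697749 0.3092475  0.10470596] 3.7083
0.47480038683785314 50.08020043373108 [ 0.98150098 -0.06085213 -0.03613815] [0.64090754 6.76345893 7.23528839] 4.1917 [0.54969006 0.0675763  0.08515957]
[3.77124798e-02 5.78875973e-01 1.76634842e+00 1.72687865e-03
 7.93255802e-01 2.21372819e+00]
4.4417 0.9903419639542579 [np.float64(-0.05), np.float64(-0.05), np.float64(-0.05)] 4.4417
4.6917 1.9901322351692883 [np.float64(-0.061), np.float64(-0.061), np.float64(-0.061)] 4.6917
4.9417 2.9930051637386867 [np.float64(-0.032), np.float64(-0.032), np.float64(-0.032)] 4.9417
5.1917 3.9842896609152367 [np.float64(-0.096), np.float64(-0.096), np.float64(-0.096)] 5.1917
```

```bash
cat >> h.py <<'E'
def tz():
    s=[]
    for _ in range(4): s.append(r.current_torque()[2]); r.sleep(.012)
    return np.mean(s)
E
python3 - <<'E'
from h import *
q=np.array(r.current_q()); s0=2.2137; L=[]
t=tz()
while q[5]>-1.6 and r.current_t()<32:
    q[5]-=np.radians(3 if t>-.12 else 1.2); r.set_joints(q); t=tz()
    L.append((round(np.degrees(s0-q[5]),1),round(t,3)))
    if t<-.31:
        t=tz()
        if t<-.31: break
print(L,t,r.current_t(),r.current_contact_force(),r.current_tool_pos())
E
```

```text
[(np.float64(5.2), np.float64(-0.152)), (np.float64(6.4), np.float64(-0.195)), (np.float64(7.6), np.float64(-0.212)), (np.float64(8.8), np.float64(-0.199)), (np.float64(10.0), np.float64(-0.202)), (np.float64(11.2), np.float64(-0.171)), (np.float64(12.4), np.float64(-0.004)), (np.float64(15.4), np.float64(0.205)), (np.float64(18.4), np.float64(0.108)), (np.float64(21.4), np.float64(0.046)), (np.float64(24.4), np.float64(-0.075)), (np.float64(27.4), np.float64(-0.141)), (np.float64(28.6), np.float64(-0.191)), (np.float64(29.8), np.float64(-0.214)), (np.float64(31.0), np.float64(-0.237)), (np.float64(32.2), np.float64(-0.252)), (np.float64(33.4), np.float64(-0.221)), (np.float64(34.6), np.float64(-0.141)), (np.float64(35.8), np.float64(0.015)), (np.float64(38.8), np.float64(0.168)), (np.float64(41.8), np.float64(0.09)), (np.float64(44.8), np.float64(0.022)), (np.float64(47.8), np.float64(-0.07)), (np.float64(50.8), np.float64(-0.192)), (np.float64(52.0), np.float64(-0.212)), (np.float64(53.2), np.float64(-0.237)), (np.float64(54.4), np.float64(-0.26)), (np.float64(55.6), np.float64(-0.
[... 197 characters left out ...]
2)), (np.float64(70.0), np.float64(-0.063)), (np.float64(73.0), np.float64(-0.174)), (np.float64(74.2), np.float64(-0.21)), (np.float64(75.4), np.float64(-0.237)), (np.float64(76.6), np.float64(-0.256)), (np.float64(77.8), np.float64(-0.27)), (np.float64(79.0), np.float64(-0.257)), (np.float64(80.2), np.float64(-0.209)), (np.float64(81.4), np.float64(-0.068)), (np.float64(84.4), np.float64(0.156)), (np.float64(87.4), np.float64(0.114)), (np.float64(90.4), np.float64(0.01)), (np.float64(93.4), np.float64(-0.091)), (np.float64(96.4), np.float64(-0.225)), (np.float64(97.6), np.float64(-0.335))] -0.34626094834175397 18.8583 [-6.26436951 36.57463416  4.09435969] [0.54857719 0.07182374 0.08522871]
```

Torque pattern: four humps, about 23.2° apart, then a steeper rise. The lateral force shows the grip is about 3 mm eccentric, which biases the torque by -0.06 N m. I solve for the axis at (0.5473, 0.0693), regrip centred there and confirm the stop cleanly.

```bash
python3 - <<'E'
from h import *
r.set_gripper(0.75)
q=np.array(r.current_q()); print(q)
r.move_linear([.5473,.0693,.084],down(q[0]-q[5]).as_quat(),vel=.05)
r.sleep(.2); b=tz(); print("bias",b,r.current_tool_pos(),r.current_contact_force())
r.set_gripper(0.0,squeeze=60)
q=np.array(r.current_q()); g0=q[5]; t=tz(); print("grip",q[5],t,r.current_tool_pos(),r.current_contact_force(),r.current_t())
L=[]
for i in range(12):
    q[5]-=np.radians(1.2); r.set_joints(q); t=tz(); L.append((round(np.degrees(g0-q[5]),1),round(t,3)))
    if t<-.37: break
print(L,r.current_q()[5],r.current_contact_force(),r.current_t())
E
```

```text
[3.71978676e-02 5.78833535e-01 1.76615759e+00 1.65757550e-03
 7.93153985e-01 5.10639293e-01]
bias -0.0164060335729585 [0.54732819 0.06926495 0.08401438] [-0.08591141 -0.46035155  1.1407104 ]
grip 0.5149908893756553 -0.0016181887027747533 [0.54689272 0.06951688 0.08444755] [-5.05048335  1.84397465  8.45964545] 20.0667
[(np.float64(1.2), np.float64(-0.036)), (np.float64(2.4), np.float64(-0.09)), (np.float64(3.6), np.float64(-0.161)), (np.float64(4.8), np.float64(-0.255)), (np.float64(6.0), np.float64(-0.33)), (np.float64(7.2), np.float64(-0.447))] 0.38968044360273035 [-4.09059749 -0.05778031  5.23480989] 21.7667
```

The stop is confirmed at 0.43 N m, with rest at q6 = 0.515. Now clockwise four clicks, logging torque.

```bash
python3 - <<'E'
from h import *
q=np.array(r.current_q()); g0=.515; L=[]
for a in np.arange(0,93.5,3.1):
    q[5]=g0+np.radians(a); r.set_joints(q); L.append((round(float(a),1),round(float(tz()),3)))
print(L,r.current_contact_force(),r.current_t())
E
```

```text
[(0.0, -0.049), (3.1, 0.082), (6.2, 0.182), (9.3, 0.173), (12.4, -0.094), (15.5, -0.212), (18.6, -0.148), (21.7, -0.06), (24.8, 0.057), (27.9, 0.152), (31.0, 0.192), (34.1, 0.089), (37.2, -0.212), (40.3, -0.18), (43.4, -0.085), (46.5, 0.004), (49.6, 0.098), (52.7, 0.161), (55.8, 0.171), (58.9, -0.127), (62.0, -0.206), (65.1, -0.124), (68.2, -0.051), (71.3, 0.051), (74.4, 0.141), (77.5, 0.209), (80.6, 0.057), (83.7, -0.214), (86.8, -0.176), (89.9, -0.089), (93.0, 0.007)] [-3.7163074   3.59572766  4.67273756] 30.55
```

Four humps were crossed and torque is about zero in the valley. Now I release, lift, and press the key with closed fingertips.

```bash
python3 - <<'E'
from h import *
r.set_gripper(0.75); r.sleep(.2)
p=np.array(r.current_tool_pos()); r.move_linear([p[0],p[1],.16],vel=.12)
r.set_gripper(0.0,squeeze=20)
r.move_linear([.657,.034,.16],vel=.15); r.sleep(.2)
r.move_linear([.657,.034,.106],vel=.08); r.sleep(.2); f0=r.current_contact_force()[2]; print("f0",f0,r.current_tool_pos())
L=[]
for z in np.arange(.103,.0885,-.001):
    r.move_linear([.657,.034,z],vel=.02); r.sleep(.05); f=r.current_contact_force()[2]-f0
    L.append((round(z,4),round(r.current_tool_pos()[2],4),round(f,1)))
    if f>14: break
r.sleep(.3); print(L,r.current_t(),r.current_contact_force())
d=optics.get_image("side"); cv2.imwrite("pics/p.png",cv2.resize(d["pixels"][130:270,180:350,::-1],None,fx=4,fy=4))
r.move_linear([.657,.034,.2],vel=.08); r.sleep(.2)
p=np.array(r.current_tool_pos()); d=optics.get_image("wrist"); cv2.imwrite("pics/e.png",d["pixels"][:,:,::-1])
print(p,r.current_t(),r.current_contact_force())
E
```

```text
f0 0.16926756863902054 [0.65725895 0.03398981 0.10656036]
[(np.float64(0.103), np.float64(0.1029), np.float64(-0.0)), (np.float64(0.102), np.float64(0.102), np.float64(0.8)), (np.float64(0.101), np.float64(0.101), np.float64(-0.4)), (np.float64(0.1), np.float64(0.1001), np.float64(1.9)), (np.float64(0.099), np.float64(0.0991), np.float64(2.0)), (np.float64(0.098), np.float64(0.0981), np.float64(3.3)), (np.float64(0.097), np.float64(0.0971), np.float64(3.4)), (np.float64(0.096), np.float64(0.096), np.float64(3.8)), (np.float64(0.095), np.float64(0.0951), np.float64(5.0)), (np.float64(0.094), np.float64(0.0947), np.float64(9.9)), (np.float64(0.093), np.float64(0.0946), np.float64(17.7))] 38.3167 [-5.58163956  0.78942268 17.510735  ]
[0.65691109 0.03400437 0.19969169] 40.1083 [-0.35099778  0.22042974 -0.08358708]
```

View pics/p.png

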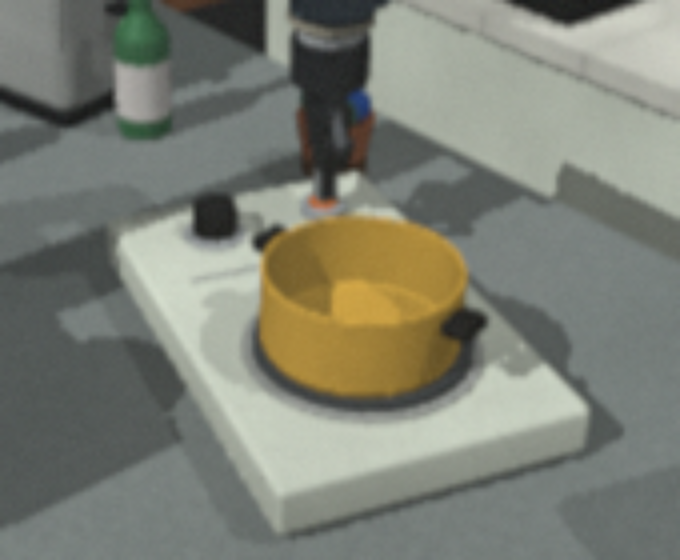

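View pics/e.png

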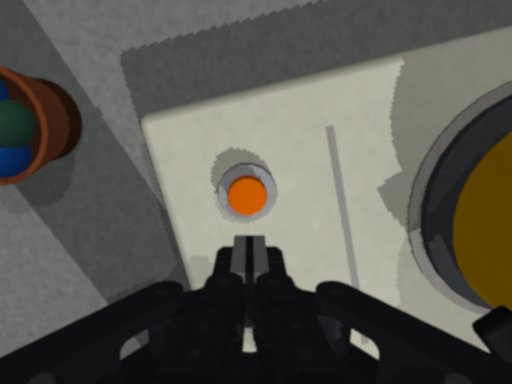

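The first picture shows the fingertips on the orange key, around (325,200), with the pan undisturbed. In the second the key is up again at (247,195). Force rose to about 5 N and then stiffened hard at TCP z 0.0947, which means the key was fully down.

```bash
python3 -c "
from cell import r
print(r.hand_in())"
```

```text
the job is handed in; nothing more can be done
None
```

The job is handed in: the selector is on the fourth click from its end stop, the start key was then pressed fully down and let go, and the pan and other things were not touched; it took about 40 s of the 69 s allowed.

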